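# Swing a copper bar about the pivot post into the spring catch of the bench fixture

### The job

Slide the forked end of the long copper bar onto the steel post while the bar still lies well askew (more than 15 degrees off the fixture's line), then, keeping the fork on the post, swing the bar about it until its free end passes the brass spring catch and is caught between the catch and the red spring buffer. Then press it on against the buffer with about 20 N to set it home, feeling for the force (the fixture must never take more than 30 N from the bar), let go of the bar lying flat on the bench, and leave the other things where they are.

Things in the scene. Friction and masses are not known exactly. Their poses are not given: they have to be found in the camera images.
- bar_center (a point): Centre (10 above its underside) of the loose copper bar: 200 long (its y), 26 wide (x), 20 tall (z), about 0.35 kg, lying on the bench. The -y end, marked by a dark band, is forked: an open slot 14 wide, 14 deep, full height, between two 6 wide round-tipped prongs; the +y end is plain. At the start it lies 0.35 to 0.58 rad counter-clockwise (from above) off the fixture's line.
- bar_fork (a point): Point in the bar's fork slot, 10 up, on the bar's long axis 91 from bar_center towards -y: it lies on the post's axis when the slot's bottom bears on the post. From here to the plain end is 191. At the start it is 35 to 85 from the post.
- post (a point): Axis of the fixture's rigid steel pivot post, 10 above the bench; the post is 10 in diameter and 30 tall, so the fork slot has 2 play each side.
- jig: Bench fixture, fixed; origin at the foot of the post on the bench. Its y axis is the line the bar is to take, from post to free end; its x axis is the way the bar is swung. In its frame: an aluminium rail 18 tall lies parallel to the line, near face at x = 65; a blue block up to 32 tall sits at the far end (beyond y = 155). No other part of it stands between y = 10 and 155 for x under 65.
- buffer_mid (a point): Place on the fixture where the red buffer's tip stands (x = 11.5, y = 170, 12 up in its frame) when the blue block is at its middle setting. This mark does not follow the block: the block, with buffer and catch, was clamped by hand up to 12 mm either way along the fixture's x, unmeasured. The buffer, a rod 14 thick, yields towards +x: 1 N to start, 4 N per mm, solid after 3 mm.
- catch_mid (a point): Corner of the brass catch nose (square back, tip; 12 up; x = -13, y = 185 in the fixture's frame) with the block at its middle setting; likewise off by up to 12 mm along x. The bar is caught once its near side clears this back; it then holds the buffer 1.5 in (about 7 N). At the middle setting the caught bar lies on the line.
- catch (a joint): Spring catch, slide in m: 0 = nose out (rest), 0.009 = fully pressed back, away from the post along the fixture's y; 3 N at rest plus 0.3 N per mm. Nose 4 to 20 above the bench, ramped (26 degrees) towards the incoming bar, square behind. The end of a bar on the post presses it about 6 mm in while passing; it springs back to 0 behind the bar's side when the bar is caught.
- bar: The same bar as a solid: origin on its underside, straight below bar_center, same axes.
- pitch_tray: Bystander, leave alone: shallow steel tray of dark pitch with a copper sheet on it, 100 x 150 x 28, origin centre of underside (mm).
- punch_pot: Bystander, leave alone: blue ceramic pot, 64 across and 70 tall, with punches standing in it to 120, origin centre of underside (mm).
- graver: Bystander, leave alone: small graver, wooden handle and steel blade, 125 long, 16 tall, lying on the bench, origin near its middle on the underside (mm).
- hammer: Bystander, leave alone: hammer lying on the bench, 220 long, origin on its underside (mm).
- offcut: Bystander, leave alone: short solid copper offcut 90 x 26 x 20 with no fork (not the bar of this job), origin centre of underside (mm).
- flux_jar: Bystander, leave alone: closed jar, 56 across, 75 tall, origin centre of underside (mm).
- square_block: Bystander, leave alone: steel block 50 x 50 x 30, origin centre of underside (mm).

How it is judged:
By the outcome, as a careful person would: the job done as asked, in the order asked, and still so for the second after the job is handed in, with the robot touching nothing.
It also fails if it takes over 61 s, if anything falls off the work surface, if the arm or the gripper's body presses on something with over 40 N, if the wrist force passes 120 N, or if a joint passes its speed limit or range.

### The arm

A 7-joint arm with a two-finger parallel gripper is mounted at the origin on the work surface. World frame = base frame: x ahead of the robot, y to its left, z up, the work surface at z = 0. Lengths are in mm, angles in rad, forces in N, time in s.
With the tool pointing down it reaches from about 400 to 875 mm from the base axis. Payload 4.4 kg.
Tool frame: the origin (TCP) lies where the fingers leave the gripper's body, on its centre line; the fingertips stand 73 mm ahead of it and the grasp point (between the pads) lies 54 mm ahead of it; z points along the fingers, y is the line along which they close (so a half turn about z gives the same grasp; the last joint's range is limited). The gripper opens to 85 mm and grips with 20 to 120 N. Pads are 22 mm wide; open, the fingers measure 114 mm over their backs; the gripper's body (76 mm by 85 mm) begins 54 mm behind the grasp point. The pads swing forward as they close: fully open they stand 13 mm farther back than shut.
Start: joints at [1.049, 0.628, 0.038, 1.517, -0.027, 0.996, -0.02], TCP at [286.143, -583.643, 303.913] pointing down, gripper open.
Joint ranges: [-3.06, 3.06], [-0.37, 2.12], [-1.25, 1.32], [0.18, 2.47], [-1.1, 4.24], [0.23, 1.98], [-2.94, 2.94]. Speed limits (rad/s): [2.57, 2.57, 3.14, 3.14, 3.14, 3.14, 3.14].

### API

Orientations are given as [roll, pitch, yaw] about the fixed x, y, z axes, in that order (R = Rz(yaw) Ry(pitch) Rx(roll)).
In Python, from cell import ctrl gives the robot as it stands.
- The arm moves only by the tool send_rows, never from a script. Its argument "rows" is a list that holds one entry, the list of rows, each a list of 6 numbers: the shift along the tool's x, y, z in cm, then the turn, a rotation vector about the tool's x, y, z in rad. In form: [[[tx, ty, tz, wx, wy, wz], ...]]. A call has 1 to 10 rows; each row is the pose to reach, as a shift and turn from the pose commanded when the call began, along the tool's axes at that moment; what a row does not reach only later rows make up. A row lasts 1/10 s, in which the tool goes at most 50 mm and 8.59 degrees, less where a joint would pass 70% of its speed; a pose out of reach is approached as far as the arm can. A call with a gripper value outside its range is refused whole. "grip" is the closure in counts, from 0 (fully open) to 255 (shut), set as the call begins (left out, the last holds). The fingers move at their own pace and stop on an object; the grip force is fixed at half the most. Time passes only in rows, so rows that repeat a pose let the fingers close. It gives the time, the measured TCP pose, the force, the opening and the grip force at its end, in the units of the state.
- ctrl.read_state(): the state, without advancing time (a new reading comes with each control period).
- ctrl.get_image(name): name is "scene" or "top" or "wrist"; returns a dict with "pixels" (420x560x3 uint8, red, green, blue), "fx", "fy", "cx", "cy" (pixels), "extrinsics" (4x4, takes a point from camera to world coordinates); the wrist camera has in their place "mount" (4x4, takes a point from camera to tool coordinates, whose origin is the TCP and whose axes are the flange's). Camera axes: x right, y up, looking along -z (the intrinsics and any distortion apply to the point x, -y, -z); pixel columns grow to the right and rows downward; lengths in mm; the calibration is good to about 2 mm. A picture is of the moment at which its call begins: read the wrist's pose just before it. There is no depth.
- ctrl.finish_job(): hands the job in; it is judged then, once.
The state is a dict: "clock": time; "qpos": joint angles; "qd": joint speeds; "tau": joint torques, N m; "eef_pos": TCP position; "tool_rot": TCP orientation; "force": force on the tool from outside, world axes, zero at the start; "torque": the same for the moment, N m; "width": finger opening in mm; "gripper_force": force on a finger pad.
Only numpy, scipy, OpenCV 4.12 (cv2) and the standard library are available. Lean on these libraries where they do the work, as an engineer would, in place of code of your own. Each camera call takes 0.05 s, during which the arm holds its last target. There are 200 camera calls.

## Working session

There is one attempt and no reset: what is moved stays moved. The work goes in short steps, Python scripts to look and compute and a tool call to move; the robot and the scene stay as the last step left them, time stands still between calls to the robot, and variables do not carry over. Pictures are saved under pics/ and viewed, at most 10 in all, crops included, and the job is handed in when it is done.

Besides the shell and the picture viewer there is one more tool, called after ">>>" as name([rows], argument=value, ...), one row to a line, values as JSON. send_rows: Moves the arm, as the interface text tells. Its arguments: {"type":"object","properties":{"rows":{"type":"array","items":{"type":"array","items":{"type":"array","items":{"type":"number"}}}},"grip":{"type":"number"}},"required":["rows"]}

```bash
ls; mkdir -p pics
cat > h.py <<'E'
import numpy as np, cv2
from cell import ctrl
def save(name,fn):
    s=ctrl.read_state(); im=ctrl.get_image(name)
    cv2.imwrite('pics/'+fn+'.png',im['pixels'][:,:,::-1])
    np.save('pics/'+fn+'.npy',{'im':im,'s':s},allow_pickle=True); return im,s
E
python3 - <<'E'
from h import *
for n in ['scene','top']:
    im,s=save(n,n+'0'); print({k:v for k,v in im.items() if k!='pixels'})
print(s)
a=cv2.imread('pics/top0.png');cv2.imwrite('pics/top0b.png',cv2.resize(a,(800,600),interpolation=cv2.INTER_CUBIC))
E
```

```text
pics
{'fx': 483.3213430878788, 'fy': 483.3213430878788, 'cx': 276.05682957366116, 'cy': 206.3711456793573, 'extrinsics': array([[-4.07632187e-01, -7.44736367e-01,  5.28397335e-01,
         1.15570023e+03],
       [ 9.13105584e-01, -3.26980186e-01,  2.43561391e-01,
         2.07343329e+02],
       [-8.61356633e-03,  5.81766020e-01,  8.13310583e-01,
         9.14506550e+02],
       [ 0.00000000e+00,  0.00000000e+00,  0.00000000e+00,
         1.00000000e+00]])}
{'fx': 432.952519819115, 'fy': 432.952519819115, 'cx': 282.3145262587464, 'cy': 210.18331378797976, 'extrinsics': array([[ 1.34528394e-01,  9.64726250e-01, -2.26286045e-01,
         3.91247653e+02],
       [-9.90906264e-01,  1.30368368e-01, -3.32996286e-02,
        -6.64081132e+01],
       [-2.62448340e-03,  2.28708005e-01,  9.73491531e-01,
         9.94728461e+02],
       [ 0.00000000e+00,  0.00000000e+00,  0.00000000e+00,
         1.00000000e+00]])}
{'clock': 0.05, 'qpos': array([ 1.04918644,  0.62932255,  0.03845256,  1.51833262, -0.02700731,
        0.99629023, -0.01999975]), 'qd': array([-0.0001165 , -0.00227921,  0.00239826, -0.00015865, -0.00049838,
        0.00064859,  0.00106092]), 'tau': array([ 2.06325676e-03, -5.65049887e+01,  1.23110890e+00, -1.94196779e+01,
        1.11610655e-02,  5.34092556e-03,  2.81568970e-05]), 'eef_pos': array([ 285.94248455, -583.20660413,  303.01574119]), 'tool_rot': array([-3.13975828e+00,  2.23099730e-05,  4.55798391e-01]), 'force': array([-0.48895916,  0.30031636,  0.0199816 ]), 'torque': array([-0.03320011, -0.00439203, -0.00438525]), 'gripper_force': 0.0, 'width': 85.07309767239241}
```

View pics/top0b.png

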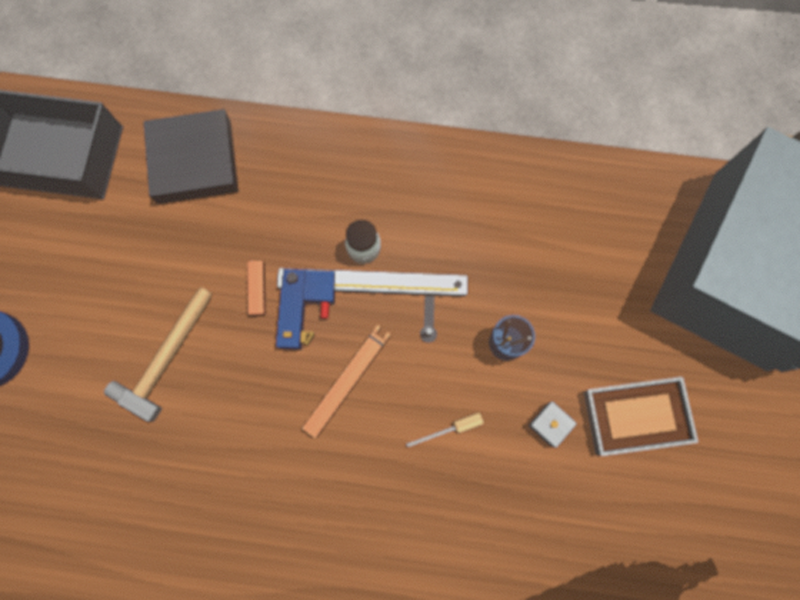

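The bar runs from fork (380,335) to plain end (312,432). The post is at about (429,332), the blue block with red buffer and brass catch at about (300,310), and the rail is above. I'll enlarge this for accurate pixels.

Run:
```python
import cv2
a=cv2.imread('pics/top0.png')[180:315,185:345]
cv2.imwrite('pics/c1.png',cv2.resize(a,None,fx=5,fy=4.4444 if 0 else 4.44,interpolation=cv2.INTER_CUBIC) if 0 else cv2.resize(a,(800,600) if 0 else (704,594),interpolation=cv2.INTER_CUBIC))
```

```text
(no output)
```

View pics/c1.png

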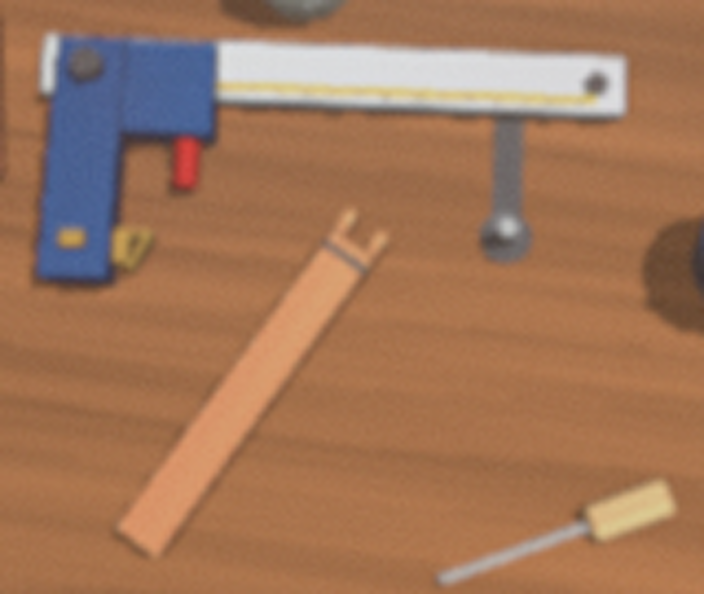

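```bash
cat >> h.py <<'E'
def ray(im,u,v,z,T=None):
    T=im['extrinsics'] if T is None else T
    d=T[:3,:3]@np.array([(u-im['cx'])/im['fx'],-(v-im['cy'])/im['fy'],-1.]); o=T[:3,3]
    return (o+d*(z-o[2])/d[2])
def proj(im,p,T=None):
    T=im['extrinsics'] if T is None else T
    c=T[:3,:3].T@(np.asarray(p,float)-T[:3,3])
    return np.array([im['cx']+im['fx']*c[0]/-c[2], im['cy']-im['fy']*c[1]/-c[2]])
E
python3 - <<'E'
from h import *
im=np.load('pics/top0.npy',allow_pickle=True).item()['im']
P={'posttop':(508,224,30),'postfoot':(505,240,0),'railL':(218,104,18),'railR':(625,115,18),'endL':(118,528,20),'endR':(155,557,20),'prL':(350,209,20),'prR':(386,234,20),'buf':(184,189,19),'catchtip':(152,235,20),'catchlow':(130,268,20),'blkfront':(113,282,32),'blkL':(36,278,32),'jar':(300,5,0)}
W={k:ray(im,185+a/4.4,180+b/4.4,z)[:2] for k,(a,b,z) in P.items()}
for k,v in W.items(): print(k,v.round(1))
r=W['railL']-W['railR']; y=r/np.linalg.norm(r); x=np.array([y[1],-y[0]])
print('line ang',np.arctan2(y[1],y[0]),x)
for o in ['posttop','postfoot']:
  print(o,{k:(float(round((v-W[o])@x,1)),float(round((v-W[o])@y,1))) for k,v in W.items()})
c=(W['endL']+W['endR']+W['prL']+W['prR'])/4
b=(W['endL']+W['endR']-W['prL']-W['prR'])/2; print('bar c',c,'len',np.linalg.norm(b),'dir',np.arctan2(b[1],b[0]))
E
```

```text
posttop [573.2 -80.6]
postfoot [570.2 -80.5]
railL [618.9  79.2]
railR [ 641.8 -134.6]
endL [395.3  93.7]
endR [383.8  72.9]
prL [572.    1.8]
prR [561.4 -18.6]
buf [571.1  89.4]
catchtip [544.6 101.7]
catchlow [526.  110.1]
blkfront [516.1 115.3]
blkL [512.8 154.6]
jar [684.   46.5]
line ang 1.6772495183985854 [0.99433921 0.10625225]
posttop {'posttop': (0.0, 0.0), 'postfoot': (-3.1, 0.4), 'railL': (62.4, 154.1), 'railR': (62.4, -61.0), 'endL': (-158.4, 192.2), 'endR': (-172.1, 172.7), 'prL': (7.5, 82.0), 'prR': (-5.2, 62.9), 'buf': (15.9, 169.2), 'catchtip': (-9.1, 184.3), 'catchlow': (-26.7, 194.6), 'blkfront': (-36.1, 200.8), 'blkL': (-35.1, 240.3), 'jar': (123.6, 114.6)}
postfoot {'posttop': (3.1, -0.4), 'postfoot': (0.0, 0.0), 'railL': (65.4, 153.7), 'railR': (65.4, -61.4), 'endL': (-155.4, 191.8), 'endR': (-169.0, 172.4), 'prL': (10.6, 81.7), 'prR': (-2.1, 62.5), 'buf': (19.0, 168.9), 'catchtip': (-6.1, 183.9), 'catchlow': (-23.7, 194.2), 'blkfront': (-33.0, 200.5), 'blkL': (-32.0, 239.9), 'jar': (126.7, 114.2)}
bar c [478.12398819  37.4408749 ] len 199.4750836213181 dir 2.6638973399571557
```

```bash
cat >> h.py <<'E'
from scipy.spatial.transform import Rotation as Ro
def rot(e): return Ro.from_euler('xyz',e)
def move(pos,yaw,s=None):
    """shift cm / rotvec in tool axes from present measured pose to a tool-down pose"""
    s=s or ctrl.read_state(); R=rot(s['tool_rot']); T=rot([np.pi,0,yaw])
    return (R.inv().apply(np.array(pos)-s['eef_pos'])/10).round(2), (R.inv()*T).as_rotvec().round(3)
E
python3 - <<'E'
from h import *
print(move([470,42,230],2.664))
E
```

```text
(array([ 44.05, -48.03,   7.39]), array([-1.000e-03, -2.000e-03, -2.208e+00]))
```

>>> send_rows([
  [[44, -48, 7.4, 0, 0, -2.2], [44, -48, 7.4, 0, 0, -2.2], [44, -48, 7.4, 0, 0, -2.2], [44, -48, 7.4, 0, 0, -2.2], [44, -48, 7.4, 0, 0, -2.2], [44, -48, 7.4, 0, 0, -2.2], [44, -48, 7.4, 0, 0, -2.2], [44, -48, 7.4, 0, 0, -2.2], [44, -48, 7.4, 0, 0, -2.2], [44, -48, 7.4, 0, 0, -2.2]],
])

```text
clock: 1.1
eef_pos: [426.5, -105.3, 247.3]
tool_rot: [3.142, 0.0, 1.961]
force: [0.4, -0.6, 0.2]
width: 85.3
gripper_force: 0.0
```

Run:
```python
from h import *
print(move([470,42,230],2.664)); print(ctrl.read_state())
```

```text
(array([11.96,  9.63,  1.73]), array([ 0.   ,  0.   , -0.703]))
{'clock': 1.1, 'qpos': array([ 0.45534426,  0.44567621, -0.38010278,  2.13446714,  0.28370913,
        0.60845689,  0.26519304]), 'qd': array([-0.88538564,  0.13923804, -0.35811837,  0.04643775,  0.37259584,
       -0.10591611, -0.02042464]), 'tau': array([ 4.48327705e+00, -4.06360281e+01, -2.06680007e+00, -1.11649829e+01,
       -4.64788768e-01,  3.76801500e-01,  3.34363931e-02]), 'eef_pos': array([ 426.4705747 , -105.2736153 ,  247.26700071]), 'tool_rot': array([3.14152641e+00, 1.15581305e-04, 1.96146143e+00]), 'force': array([ 0.36256586, -0.59455825,  0.16069042]), 'torque': array([ 0.01457645, -0.04939822,  0.0146216 ]), 'gripper_force': 0.0, 'width': 85.25748841024152}
```

>>> send_rows([
  [[12, 9.6, 1.7, 0, 0, -0.7], [12, 9.6, 1.7, 0, 0, -0.7], [12, 9.6, 1.7, 0, 0, -0.7], [12, 9.6, 1.7, 0, 0, -0.7], [12, 9.6, 1.7, 0, 0, -0.7], [12, 9.6, 1.7, 0, 0, -0.7], [12, 9.6, 1.7, 0, 0, -0.7], [12, 9.6, 1.7, 0, 0, -0.7]],
])

```text
clock: 1.9
eef_pos: [470.2, 39.6, 230.4]
tool_rot: [-3.141, 0.0, 2.653]
force: [-0.0, -0.1, 0.2]
width: 85.6
gripper_force: 0.0
```

Run:
```python
from h import *
im,s=save('wrist','w1'); print({k:v for k,v in im.items() if k!='pixels'}, s['eef_pos'],s['tool_rot'],s['qpos'].round(2))
a=cv2.imread('pics/w1.png');cv2.imwrite('pics/w1b.png',cv2.resize(a,(800,600),interpolation=cv2.INTER_CUBIC))
```

```text
{'fx': 369.61194549979314, 'fy': 369.61194549979314, 'cx': 275.93234320685303, 'cy': 204.12774384617973, 'mount': array([[-8.94164844e-05,  9.53772690e-01,  3.00528945e-01,
         7.55778237e+01],
       [ 9.99999995e-01,  7.18141259e-05,  6.96176932e-05,
        -1.32736322e-01],
       [ 4.48172310e-05,  3.00528950e-01, -9.53772692e-01,
        -7.00804041e+01],
       [ 0.00000000e+00,  0.00000000e+00,  0.00000000e+00,
         1.00000000e+00]])} [470.21966042  39.61316767 230.43867649] [-3.14124674e+00  9.63727854e-05  2.65292531e+00] [ 0.24  0.54 -0.55  2.07  0.46  0.65  0.47]
```

View pics/w1b.png

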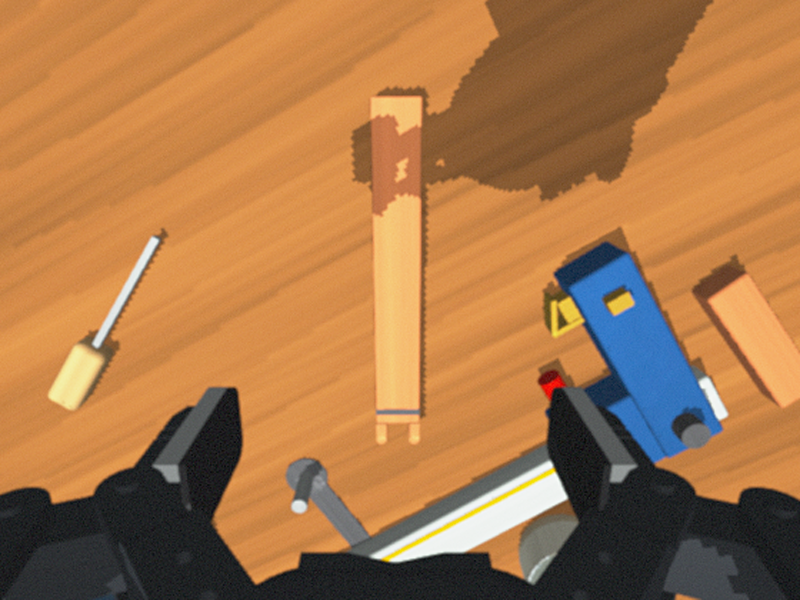

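```bash
cat >> h.py <<'E'
def wT(im,s):
    M=np.eye(4); M[:3,:3]=rot(s['tool_rot']).as_matrix(); M[:3,3]=s['eef_pos']; return M@im['mount']
E
python3 - <<'E'
from h import *
d=np.load('pics/w1.npy',allow_pickle=True).item(); im,s=d['im'],d['s']; T=wT(im,s); k=1.42857
P={'posttop':(299,507,30),'foot':(307,474,3),'endL':(371,97,20),'endR':(422,97,20),'prL':(382,443,20),'prR':(414,443,20),'bandL':(377,412,20),'bandR':(420,412,20),'buf':(550,380,12),'catchA':(555,335,20),'catchB':(546,292,20),'catchC':(580,318,20),'railN1':(385,558,18),'railN2':(548,470,18)}
W={q:ray(im,a/k,b/k,z,T)[:2] for q,(a,b,z) in P.items()}
for q,v in W.items(): print(q,v.round(1))
e=(W['endL']+W['endR'])/2; f=(W['bandL']+W['bandR'])/2; p=(W['prL']+W['prR'])/2
b=e-f; print('dir',np.arctan2(b[1],b[0]),'len to prong',np.linalg.norm(e-p), 'c',(e+p)/2)
y=np.array([np.cos(1.677),np.sin(1.677)]);x=np.array([y[1],-y[0]])
print({q:(float(round((v-W['posttop'])@x,1)),float(round((v-W['posttop'])@y,1))) for q,v in W.items()})
r=W['railN2']-W['railN1'];print(np.arctan2(r[1],r[0]))
# finger shadow centre check: TCP down
print(proj(im,s['eef_pos']+[0,0,-210],T)*k)
E
```

```text
posttop [574.  -82.3]
foot [571.  -79.7]
endL [386.1  71. ]
endR [398.1  93.5]
prL [563.8 -18.8]
prR [573.   -1.5]
bandL [543.5 -11.3]
bandR [555.6  11.5]
buf [577.4  89.1]
catchA [547.6 102.4]
catchB [521.3 108. ]
catchC [544.6 118.9]
railN1 [643.6 -59.8]
railN2 [631.   63.2]
dir 2.660910572191661 len to prong 199.03401296749104 c [480.21954982  36.0153361 ]
{'posttop': (0.0, 0.0), 'foot': (-2.8, 2.9), 'endL': (-170.6, 172.4), 'endR': (-156.4, 193.4), 'prL': (-3.5, 64.2), 'prR': (7.5, 80.4), 'bandL': (-22.8, 73.9), 'bandR': (-8.4, 95.2), 'buf': (21.5, 170.1), 'catchA': (-6.7, 186.4), 'catchB': (-32.2, 194.8), 'catchC': (-7.9, 203.2), 'railN1': (71.6, 15.0), 'railN2': (72.1, 138.7)}
1.67311318745861
[394.59798907 269.55389637]
```

Bar centre ≈ (479.5, 36.5), direction 2.662. Post ≈ (573, −81.5), line angle 1.675, block offset ≈ +7 mm. Both cameras agree, so I'll go and grasp 44 mm beyond the bar's centre.

Run:
```python
from h import *
print(move([440.5,56.8,76],2.662))
```

```text
(array([ 3.44,  0.12, 15.45]), array([-0.   ,  0.   , -0.009]))
```

>>> send_rows([
  [[3.4, 0.12, 4, 0, 0, -0.009], [3.4, 0.12, 8, 0, 0, -0.009], [3.4, 0.12, 11, 0, 0, -0.009], [3.4, 0.12, 13, 0, 0, -0.009], [3.4, 0.12, 14.5, 0, 0, -0.009], [3.4, 0.12, 15.4, 0, 0, -0.009], [3.4, 0.12, 15.4, 0, 0, -0.009], [3.4, 0.12, 15.4, 0, 0, -0.009]],
])

```text
clock: 2.75
eef_pos: [440.9, 57.0, 76.6]
tool_rot: [3.141, 0.0, 2.664]
force: [0.0, 0.3, 0.9]
width: 85.8
gripper_force: 0.0
```

>>> send_rows([
  [[0, 0, 0, 0, 0, 0], [0, 0, 0, 0, 0, 0], [0, 0, 0, 0, 0, 0], [0, 0, 0, 0, 0, 0], [0, 0, 0, 0, 0, 0], [0, 0, 0, 0, 0, 0], [0, 0, 0, 0, 0, 0], [0, 0, 0, 0, 0, 0]],
], grip=255)

```text
clock: 3.55
eef_pos: [440.9, 57.0, 77.0]
tool_rot: [3.142, 0.001, 2.664]
force: [-0.4, 0.2, 6.0]
width: 24.2
gripper_force: 59.4
```

Run:
```python
from h import *
im,s=save('wrist','w2'); print(s['eef_pos'],s['tool_rot'],s['force'],s['torque'],s['width'],s['gripper_force'])
a=cv2.imread('pics/w2.png');cv2.imwrite('pics/w2b.png',cv2.resize(a,(800,600),interpolation=cv2.INTER_CUBIC))
```

```text
[440.90504536  57.0396082   76.98325984] [3.14156183e+00 8.07549107e-04 2.66417824e+00] [-0.41652088  0.21818212  5.9929112 ] [-0.12958242  0.20396367 -0.10739557] 24.244605896048807 59.36011075973511
```

View pics/w2b.png

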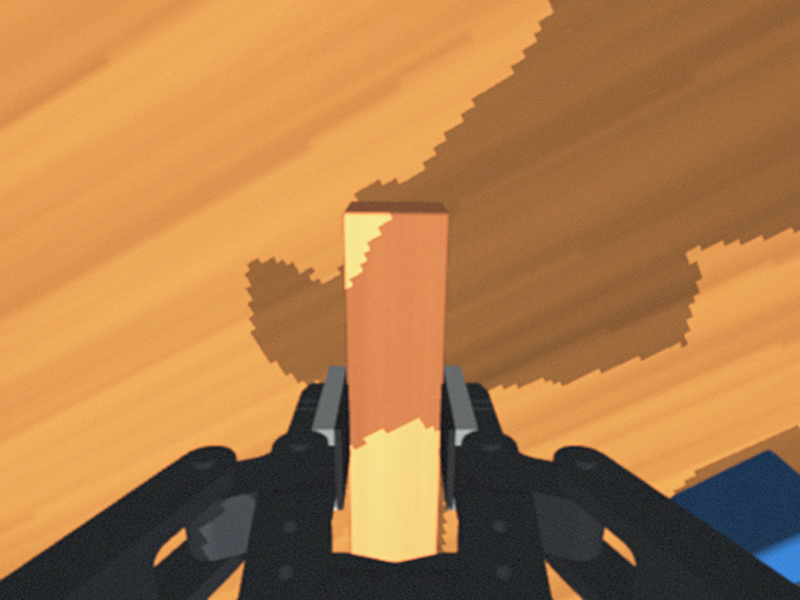

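The bar is gripped squarely, with its plain end at row 212, columns 345–447. I'll compute where fork and axis sit relative to the tool.

Run:
```python
from h import *
d=np.load('pics/w2.npy',allow_pickle=True).item(); im,s=d['im'],d['s']; T=wT(im,s); k=1.42857
R=rot(s['tool_rot'])
t=lambda u,v,z:R.inv().apply(ray(im,u/k,v/k,z,T)-s['eef_pos'])
for q in [(345,212,20),(447,212,20),(350,550,20),(440,550,20)]: print(t(*q).round(1))
```

```text
[ 55.7 -12.   56.9]
[55.7 12.6 56.9]
[-45.3 -13.3  57. ]
[-45.3  13.5  57. ]
```

>>> send_rows([
  [[0, 0, -0.1, 0, 0, 0], [-0.4, -1.5, -0.1, 0, 0, 0], [-0.8, -3, -0.1, 0, 0, 0], [-1.2, -4.6, -0.1, 0, 0, 0], [-1.58, -6.2, -0.1, 0, 0, 0], [-1.58, -6.2, -0.1, 0, 0, 0], [-1.58, -6.2, -0.1, 0, 0, 0]],
])

```text
clock: 4.3
eef_pos: [426.4, -5.0, 77.4]
tool_rot: [3.141, -0.0, 2.664]
force: [0.6, 0.2, -2.9]
width: 24.4
gripper_force: 59.3
```

Run:
```python
from h import *
im,s=save('top','t2'); print(s['eef_pos'],s['tool_rot'],s['force'],s['torque'],s['width'])
im2,_=save('scene','s2')
a=cv2.imread('pics/t2.png')[195:275,215:335]; b=im2['pixels'][:,:,::-1]
print(proj(im,[573,-81.5,30]),proj(im2,[573,-81.5,30]))
u,v=proj(im2,[560,-70,20]).astype(int); b=b[v-50:v+50,u-75:u+75]
o=np.hstack([cv2.resize(a,(396,264),interpolation=3),cv2.resize(b,(396,264),interpolation=3)])
print(u,v)
cv2.imwrite('pics/c2.png',o)
```

```text
[426.42426783  -5.01306513  77.37733779] [ 3.14103021e+00 -3.65300383e-04  2.66386753e+00] [ 0.63211116  0.22439041 -2.90515698] [ 0.04583977 -0.00459866 -0.05613797] 24.449754935152463
[300.8461345  231.07016168] [267.86737037 200.28211382]
274 200
```

View pics/c2.png

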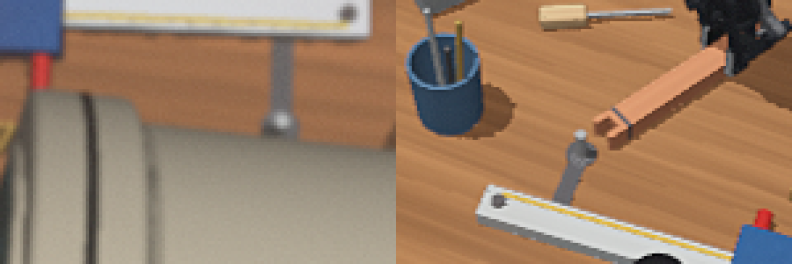

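The top view is blocked by the arm. The scene view shows the prongs near (597,124) and (613,147), heading for the post top at (580,134). I'll enlarge that with a predicted overlay.

Run:
```python
from h import *
d=np.load('pics/s2.npy',allow_pickle=True).item(); im,s=d['im'],d['s']
b=im['pixels'][170:225,240:315,::-1]; o=cv2.resize(b,(800,587),interpolation=cv2.INTER_CUBIC); k=800/75
y=s['tool_rot'][2]; X=np.array([np.cos(y),np.sin(y),0]); Y=np.array([np.sin(y),-np.cos(y),0]); f=s['eef_pos']-135.3*X; f[2]=20.5
for a,c in [(-9,-10),(-9,10),(5,-7),(5,7),(0,-13),(0,13),(-30,0)]:
    q=f+a*X+c*Y; u=(proj(im,q)-[240,170]+.5)*k; cv2.circle(o,tuple(int(i) for i in u),3,(0,255,0),-1)
u=(proj(im,[573,-81.5,30])-[240,170]+.5)*k; cv2.circle(o,tuple(int(i) for i in u),3,(255,255,0),-1)
u=(proj(im,[573,-81.5,20])-[240,170]+.5)*k; cv2.circle(o,tuple(int(i) for i in u),3,(255,0,255),-1)
cv2.imwrite('pics/c3.png',o); print(f)
```

```text
[546.91093595 -66.46627566  20.5       ]
```

View pics/c3.png

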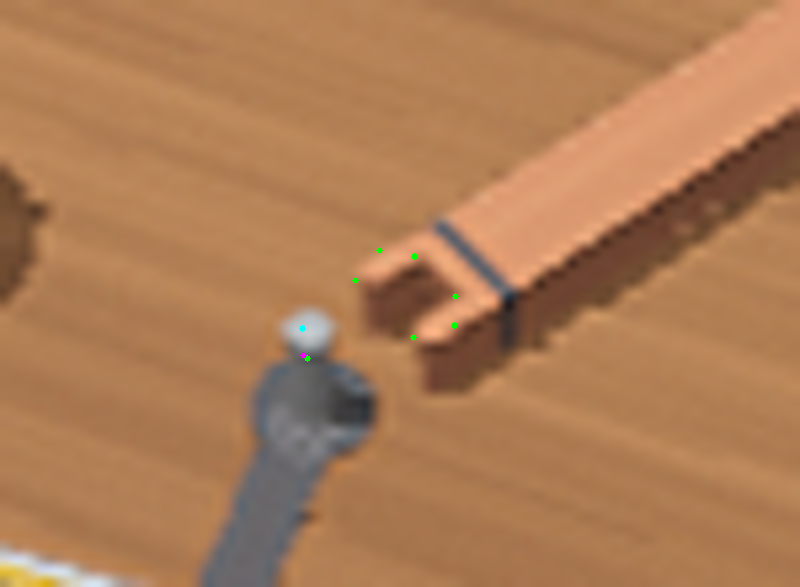

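>>> send_rows([
  [[0, -0.17, 0, 0, 0, 0], [-0.7, -0.17, 0, 0, 0, 0], [-1.4, -0.17, 0, 0, 0, 0], [-1.8, -0.17, 0, 0, 0, 0], [-2.1, -0.17, 0, 0, 0, 0], [-2.4, -0.17, 0, 0, 0, 0], [-2.4, -0.17, 0, 0, 0, 0]],
])

```text
clock: 5.1
eef_pos: [447.2, -17.7, 77.5]
tool_rot: [3.141, 0.0, 2.665]
force: [-0.4, -0.6, -2.2]
width: 24.9
gripper_force: 59.3
```

```bash
cat > st.py <<'E'
from h import *
s=ctrl.read_state(); y=s['tool_rot'][2]; R=rot(s['tool_rot'])
X=np.array([np.cos(y),np.sin(y),0])
f=R.inv().apply(s['force']); F=s['eef_pos']-135.3*X
print(s['clock'],s['eef_pos'].round(1),'yaw',y.round(3),'Ftool',f.round(1),'T',R.inv().apply(s['torque']).round(2),'fork',F[:2].round(1),'w',s['width'].round(1),s['qpos'].round(2))
E
python3 st.py
python3 - <<'E'
from h import *
save('scene','s3')
d=np.load('pics/s3.npy',allow_pickle=True).item(); im,s=d['im'],d['s']
b=im['pixels'][170:225,240:315,::-1]; o=cv2.resize(b,(600,440),interpolation=cv2.INTER_CUBIC)
cv2.imwrite('pics/c4.png',o)
E
```

```text
Traceback (most recent call last):
  File "st.py", line 5, in <module>
    print(s['clock'],s['eef_pos'].round(1),'yaw',y.round(3),'Ftool',f.round(1),'T',R.inv().apply(s['torque']).round(2),'fork',F[:2].round(1),'w',s['width'].round(1),s['qpos'].round(2))
                                                                                                                                                 ^^^^^^^^^^^^^^^^
AttributeError: 'float' object has no attribute 'round'
```

View pics/c4.png

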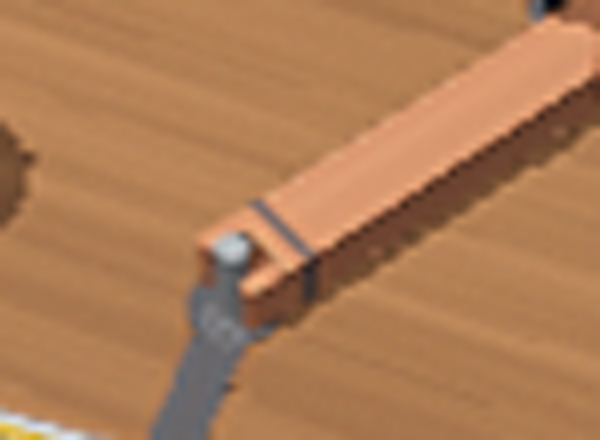

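The post is between the prongs with no contact force. Next I advance to the slot bottom.

>>> send_rows([
  [[-0.2, 0, 0, 0, 0, 0], [-0.4, 0, 0, 0, 0, 0], [-0.55, 0, 0, 0, 0, 0], [-0.6, 0, 0, 0, 0, 0], [-0.6, 0, 0, 0, 0, 0]],
])

```text
clock: 5.65
eef_pos: [452.4, -20.6, 77.5]
tool_rot: [3.142, 0.0, 2.665]
force: [-0.5, 0.3, -2.3]
width: 24.2
gripper_force: 59.3
```

```bash
sed -i "s/s\['width'\].round(1)/round(float(s['width']),1)/;s/y.round(3)/round(float(y),3)/" st.py; python3 st.py
```

```text
5.65 [452.4 -20.6  77.5] yaw 2.665 Ftool [0.6 0.1 2.3] T [-0.01  0.03 -0.01] fork [572.6 -82.7] w 24.2 [ 0.26  0.81 -0.41  2.2   1.06  0.34  0.03]
```

>>> send_rows([
  [[-0.05, 0, 0, 0, 0, 0], [-0.1, 0, 0, 0, 0, 0], [-0.1, 0, 0, 0, 0, 0]],
])

```text
clock: 5.95
eef_pos: [452.9, -20.9, 77.4]
tool_rot: [-3.141, -0.0, 2.665]
force: [-0.8, 0.3, -2.9]
width: 24.3
gripper_force: 59.3
```

>>> send_rows([
  [[-0.05, 0, 0, 0, 0, 0], [-0.1, 0, 0, 0, 0, 0], [-0.1, 0, 0, 0, 0, 0]],
])

```text
clock: 6.25
eef_pos: [453.1, -21.0, 77.3]
tool_rot: [-3.141, -0.002, 2.665]
force: [-4.2, 1.9, -2.2]
width: 24.6
gripper_force: 59.3
```

```bash
python3 st.py
```

```text
6.25 [453.1 -21.   77.3] yaw 2.665 Ftool [ 4.6 -0.2  2.2] T [-0.02  1.    0.03] fork [573.3 -83. ] w 24.6 [ 0.26  0.82 -0.41  2.2   1.05  0.34  0.04]
```

```bash
cat > arc.py <<'E'
from h import *; import sys
# arc.py Px Py D yaw1 n : rows from the present measured pose along the arc about the post
P=np.array([float(sys.argv[1]),float(sys.argv[2])]); D=float(sys.argv[3]); y1=float(sys.argv[4]); n=int(sys.argv[5])
s=ctrl.read_state(); R=rot(s['tool_rot']); y0=s['tool_rot'][2]
for y in np.linspace(y0,y1,n+1)[1:]:
    p=P+D*np.array([np.cos(y),np.sin(y)]); t=R.inv().apply([*(p-s['eef_pos'][:2]),0])/10
    print([round(float(t[0]),2),round(float(t[1]),2),0,0,0,round(float(y0-y),3)])
E
python3 arc.py 573.2 -83.0 136 1.885 8
```

```text
[0.02, 1.32, 0, 0, 0, 0.098]
[-0.17, 2.63, 0, 0, 0, 0.195]
[-0.49, 3.92, 0, 0, 0, 0.293]
[-0.94, 5.17, 0, 0, 0, 0.39]
[-1.5, 6.37, 0, 0, 0, 0.488]
[-2.18, 7.51, 0, 0, 0, 0.585]
[-2.96, 8.58, 0, 0, 0, 0.683]
[-3.85, 9.56, 0, 0, 0, 0.78]
```

>>> send_rows([
  [[0.1, 0, 0, 0, 0, 0], [0.08, 1.32, 0, 0, 0, 0.098], [-0.11, 2.63, 0, 0, 0, 0.195], [-0.43, 3.92, 0, 0, 0, 0.293], [-0.43, 3.92, 0, 0, 0, 0.293]],
])

```text
clock: 6.75
eef_pos: [477.7, 13.2, 77.7]
tool_rot: [3.138, 0.001, 2.373]
force: [-0.3, 1.2, -3.3]
width: 24.6
gripper_force: 59.4
```

```bash
python3 st.py;python3 arc.py 573.2 -83.0 136 1.885 5
```

```text
6.75 [477.7  13.2  77.7] yaw 2.373 Ftool [1.1 0.7 3.3] T [-0.19  0.44 -0.1 ] fork [574.9 -80.8] w 24.6 [ 0.17  0.82 -0.38  2.14  0.91  0.35 -0.18]
[-0.02, 1.05, 0, 0, 0, 0.098]
[-0.22, 2.36, 0, 0, 0, 0.195]
[-0.54, 3.65, 0, 0, 0, 0.293]
[-0.98, 4.9, 0, 0, 0, 0.39]
[-1.55, 6.1, 0, 0, 0, 0.488]
```

>>> send_rows([
  [[0, 0, 0, 0, 0, 0], [0, 0, 0, 0, 0, 0]],
])

```text
clock: 6.95
eef_pos: [475.6, 11.1, 77.5]
tool_rot: [3.142, 0.0, 2.373]
force: [-0.6, 1.7, -4.0]
width: 24.9
gripper_force: 59.5
```

```bash
python3 st.py;python3 arc.py 573.2 -83.0 136 1.885 5
```

```text
6.95 [475.6  11.1  77.5] yaw 2.373 Ftool [1.6 0.8 4. ] T [-0.21  0.41 -0.16] fork [573.  -82.9] w 24.9 [ 0.18  0.82 -0.38  2.14  0.92  0.35 -0.18]
[-0.02, 1.34, 0, 0, 0, 0.098]
[-0.21, 2.65, 0, 0, 0, 0.195]
[-0.53, 3.94, 0, 0, 0, 0.293]
[-0.98, 5.19, 0, 0, 0, 0.391]
[-1.54, 6.4, 0, 0, 0, 0.488]
```

```bash
python3 arc.py 573.2 -83.0 136.6 1.9 9
```

```text
[0.09, 0.73, 0, 0, 0, 0.053]
[0.03, 1.45, 0, 0, 0, 0.105]
[-0.06, 2.16, 0, 0, 0, 0.158]
[-0.19, 2.87, 0, 0, 0, 0.21]
[-0.36, 3.57, 0, 0, 0, 0.263]
[-0.57, 4.25, 0, 0, 0, 0.316]
[-0.81, 4.93, 0, 0, 0, 0.368]
[-1.08, 5.59, 0, 0, 0, 0.421]
[-1.39, 6.24, 0, 0, 0, 0.473]
```

>>> send_rows([
  [[0.09, 0.4, 0, 0, 0, 0.03], [0.07, 1.0, 0, 0, 0, 0.073], [-0.0, 1.7, 0, 0, 0, 0.124], [-0.1, 2.4, 0, 0, 0, 0.175], [-0.26, 3.2, 0, 0, 0, 0.235], [-0.42, 3.8, 0, 0, 0, 0.281], [-0.57, 4.25, 0, 0, 0, 0.316], [-0.66, 4.55, 0, 0, 0, 0.338], [-0.66, 4.55, 0, 0, 0, 0.338], [-0.66, 4.55, 0, 0, 0, 0.338]],
])

```text
clock: 7.95
eef_pos: [512.0, 39.3, 77.4]
tool_rot: [-3.141, 0.0, 2.034]
force: [0.2, 0.2, -2.9]
width: 24.7
gripper_force: 59.5
```

```bash
python3 st.py
```

```text
7.95 [512.   39.3  77.4] yaw 2.034 Ftool [0.1 0.3 2.9] T [-0.06  0.12 -0.01] fork [572.5 -81.7] w 24.7 [ 0.11  0.84 -0.36  2.04  0.74  0.4  -0.38]
```

```bash
python3 arc.py 573.2 -83.0 136.2 1.89 4
```

```text
[-0.07, 0.5, 0, 0, 0, 0.036]
[-0.09, 0.99, 0, 0, 0, 0.072]
[-0.14, 1.47, 0, 0, 0, 0.108]
[-0.2, 1.96, 0, 0, 0, 0.144]
```

>>> send_rows([
  [[-0.07, 0.5, 0, 0, 0, 0.036], [-0.09, 1.0, 0, 0, 0, 0.072], [-0.14, 1.5, 0, 0, 0, 0.108], [-0.2, 1.95, 0, 0, 0, 0.144], [-0.2, 1.95, 0, 0, 0, 0.144], [-0.2, 1.95, 0, 0, 0, 0.144]],
])

```text
clock: 8.55
eef_pos: [530.6, 46.5, 77.4]
tool_rot: [-3.142, 0.0, 1.89]
force: [-0.6, 0.8, -3.0]
width: 24.7
gripper_force: 59.5
```

>>> send_rows([
  [[-0.05, 0, 0, 0, 0, 0], [-0.1, 0, 0, 0, 0, 0], [-0.1, 0, 0, 0, 0, 0]],
])

```text
clock: 8.85
eef_pos: [530.6, 45.7, 77.4]
tool_rot: [-3.141, -0.0, 1.89]
force: [-0.2, 1.6, -3.4]
width: 24.8
gripper_force: 59.5
```

```bash
python3 st.py
```

```text
8.85 [530.6  45.7  77.4] yaw 1.89 Ftool [1.6 0.3 3.4] T [0.03 0.28 0.03] fork [573.1 -82.8] w 24.8 [ 0.09  0.85 -0.35  1.99  0.68  0.43 -0.46]
```

```bash
python3 arc.py 573.2 -82.9 135.7 1.64 10
```

```text
[0.02, 0.35, 0, 0, 0, 0.025]
[0.01, 0.69, 0, 0, 0, 0.05]
[-0.01, 1.03, 0, 0, 0, 0.075]
[-0.04, 1.36, 0, 0, 0, 0.1]
[-0.08, 1.7, 0, 0, 0, 0.125]
[-0.13, 2.04, 0, 0, 0, 0.15]
[-0.18, 2.37, 0, 0, 0, 0.175]
[-0.25, 2.7, 0, 0, 0, 0.2]
[-0.32, 3.04, 0, 0, 0, 0.225]
[-0.4, 3.37, 0, 0, 0, 0.25]
```

>>> send_rows([
  [[0.02, 0.35, 0, 0, 0, 0.025], [0.01, 0.69, 0, 0, 0, 0.05], [-0.01, 1.03, 0, 0, 0, 0.075], [-0.04, 1.36, 0, 0, 0, 0.1], [-0.08, 1.7, 0, 0, 0, 0.125], [-0.08, 1.7, 0, 0, 0, 0.125]],
])

```text
clock: 9.45
eef_pos: [547.1, 49.9, 77.3]
tool_rot: [-3.14, 0.0, 1.762]
force: [-3.0, 0.5, -1.9]
width: 24.8
gripper_force: 59.7
```

```bash
python3 st.py;  python3 arc.py 573.2 -82.9 135.7 1.64 5
```

```text
9.45 [547.1  49.9  77.3] yaw 1.762 Ftool [ 1.  -2.9  1.9] T [0.62 0.19 0.33] fork [572.8 -82.9] w 24.8 [ 0.08  0.86 -0.34  1.94  0.62  0.45 -0.53]
[0.03, 0.37, 0, 0, 0, 0.024]
[0.02, 0.7, 0, 0, 0, 0.049]
[-0.0, 1.03, 0, 0, 0, 0.073]
[-0.03, 1.36, 0, 0, 0, 0.098]
[-0.07, 1.69, 0, 0, 0, 0.122]
```

>>> send_rows([
  [[0.03, 0.2, 0, 0, 0, 0.012], [0.03, 0.37, 0, 0, 0, 0.024], [0.02, 0.53, 0, 0, 0, 0.037], [0.02, 0.7, 0, 0, 0, 0.049], [0.02, 0.7, 0, 0, 0, 0.049]],
])

```text
clock: 9.95
eef_pos: [553.6, 51.1, 77.1]
tool_rot: [-3.14, 0.001, 1.714]
force: [-4.8, -1.5, -3.5]
width: 24.6
gripper_force: 59.6
```

```bash
python3 st.py;  python3 arc.py 573.2 -82.9 135.7 1.64 5
```

```text
9.95 [553.6  51.1  77.1] yaw 1.714 Ftool [-0.8 -5.   3.5] T [ 0.98 -0.05  0.22] fork [572.9 -82.8] w 24.6 [ 0.07  0.86 -0.34  1.92  0.6   0.46 -0.55]
[0.03, 0.23, 0, 0, 0, 0.015]
[0.02, 0.43, 0, 0, 0, 0.03]
[0.02, 0.63, 0, 0, 0, 0.044]
[0.01, 0.83, 0, 0, 0, 0.059]
[-0.01, 1.03, 0, 0, 0, 0.074]
```

>>> send_rows([
  [[0.03, 0.12, 0, 0, 0, 0.007], [0.03, 0.23, 0, 0, 0, 0.015], [0.02, 0.33, 0, 0, 0, 0.022], [0.02, 0.43, 0, 0, 0, 0.03], [0.02, 0.53, 0, 0, 0, 0.037], [0.02, 0.53, 0, 0, 0, 0.037]],
])

```text
clock: 10.55
eef_pos: [560.1, 52.0, 77.5]
tool_rot: [3.14, 0.001, 1.678]
force: [-2.6, -4.8, -4.6]
width: 24.5
gripper_force: 59.5
```

```bash
python3 st.py;  python3 arc.py 573.2 -82.9 135.7 1.64 4
```

```text
10.55 [560.1  52.   77.5] yaw 1.678 Ftool [-4.5 -3.1  4.6] T [ 0.5  -0.81 -0.1 ] fork [574.6 -82.6] w 24.5 [ 0.07  0.86 -0.33  1.91  0.58  0.47 -0.57]
[0.02, -0.02, 0, 0, 0, 0.01]
[0.02, 0.11, 0, 0, 0, 0.019]
[0.02, 0.24, 0, 0, 0, 0.029]
[0.01, 0.38, 0, 0, 0, 0.038]
```

>>> send_rows([
  [[0.0, 0, 0, 0, 0, 0.01], [0.0, 0.05, 0, 0, 0, 0.016], [0.0, 0.1, 0, 0, 0, 0.02], [0.0, 0.1, 0, 0, 0, 0.02]],
])

```text
clock: 10.95
eef_pos: [560.7, 52.1, 77.5]
tool_rot: [3.141, 0.001, 1.658]
force: [-2.2, -4.4, -4.3]
width: 24.2
gripper_force: 59.5
```

```bash
python3 st.py;  python3 arc.py 573.2 -82.9 135.7 1.63 4
```

```text
10.95 [560.7  52.1  77.5] yaw 1.658 Ftool [-4.2 -2.6  4.3] T [ 0.57 -0.91 -0.21] fork [572.5 -82.7] w 24.2 [ 0.07  0.86 -0.33  1.9   0.57  0.47 -0.59]
[0.02, 0.17, 0, 0, 0, 0.007]
[0.01, 0.26, 0, 0, 0, 0.014]
[0.01, 0.36, 0, 0, 0, 0.021]
[0.01, 0.45, 0, 0, 0, 0.028]
```

>>> send_rows([
  [[0.02, 0.08, 0, 0, 0, 0.004], [0.02, 0.17, 0, 0, 0, 0.008], [0.01, 0.24, 0, 0, 0, 0.013], [0.01, 0.24, 0, 0, 0, 0.013]],
])

```text
clock: 11.35
eef_pos: [563.1, 52.3, 77.5]
tool_rot: [3.141, 0.001, 1.645]
force: [-2.6, -5.1, -3.8]
width: 24.5
gripper_force: 59.5
```

```bash
python3 st.py;  python3 arc.py 573.2 -82.9 135.7 1.62 4
```

```text
11.35 [563.1  52.3  77.5] yaw 1.645 Ftool [-4.9 -3.   3.8] T [ 0.52 -0.94 -0.15] fork [573.2 -82.7] w 24.5 [ 0.06  0.86 -0.33  1.9   0.57  0.47 -0.59]
[0.02, 0.09, 0, 0, 0, 0.006]
[0.01, 0.17, 0, 0, 0, 0.013]
[0.01, 0.26, 0, 0, 0, 0.019]
[0.01, 0.34, 0, 0, 0, 0.025]
```

>>> send_rows([
  [[0.02, 0.09, 0, 0, 0, 0.006], [0.01, 0.17, 0, 0, 0, 0.012], [0.01, 0.2, 0, 0, 0, 0.014], [0.01, 0.2, 0, 0, 0, 0.014]],
])

```text
clock: 11.75
eef_pos: [563.8, 53.3, 77.4]
tool_rot: [-3.14, 0.0, 1.632]
force: [-4.6, -3.5, -2.7]
width: 24.4
gripper_force: 59.7
```

```bash
python3 st.py;  python3 arc.py 573.2 -82.9 135.7 1.61 4
```

```text
11.75 [563.8  53.3  77.4] yaw 1.632 Ftool [-3.2 -4.8  2.7] T [ 1.01 -0.51 -0.15] fork [572.1 -81.8] w 24.4 [ 0.06  0.87 -0.33  1.89  0.56  0.48 -0.6 ]
[-0.08, 0.18, 0, 0, 0, 0.006]
[-0.08, 0.25, 0, 0, 0, 0.011]
[-0.08, 0.33, 0, 0, 0, 0.017]
[-0.08, 0.4, 0, 0, 0, 0.022]
```

>>> send_rows([
  [[-0.03, 0.07, 0, 0, 0, 0.004], [-0.05, 0.13, 0, 0, 0, 0.007], [-0.05, 0.13, 0, 0, 0, 0.007]],
])

```text
clock: 12.05
eef_pos: [564.4, 53.4, 77.3]
tool_rot: [-3.138, 0.0, 1.626]
force: [-6.2, -2.2, -0.6]
width: 24.6
gripper_force: 59.9
```

```bash
python3 st.py;  python3 arc.py 573.2 -82.9 135.7 1.61 4
```

```text
12.05 [564.4  53.4  77.3] yaw 1.626 Ftool [-1.9 -6.3  0.6] T [ 1.45 -0.45 -0.3 ] fork [571.9 -81.7] w 24.6 [ 0.06  0.87 -0.33  1.89  0.56  0.48 -0.6 ]
[-0.08, 0.18, 0, 0, 0, 0.004]
[-0.09, 0.24, 0, 0, 0, 0.008]
[-0.09, 0.29, 0, 0, 0, 0.012]
[-0.09, 0.35, 0, 0, 0, 0.016]
```

>>> send_rows([
  [[-0.03, 0.07, 0, 0, 0, 0.004], [-0.03, 0.14, 0, 0, 0, 0.008], [-0.03, 0.14, 0, 0, 0, 0.008]],
])

```text
clock: 12.35
eef_pos: [564.9, 53.5, 77.3]
tool_rot: [-3.137, 0.0, 1.619]
force: [-9.4, -2.9, 1.7]
width: 24.1
gripper_force: 60.1
```

```bash
python3 st.py;  python3 - <<'E'
from h import *
im,s=save('wrist','w5')
a=im['pixels'][:,:,::-1][60:340,250:560]
cv2.imwrite('pics/c5.png',cv2.resize(a,(660,596),interpolation=cv2.INTER_CUBIC))
E
```

```text
12.35 [564.9  53.5  77.3] yaw 1.619 Ftool [-2.4 -9.5 -1.7] T [ 1.81 -0.33 -0.44] fork [571.4 -81.7] w 24.1 [ 0.06  0.87 -0.33  1.89  0.55  0.48 -0.61]
```

View pics/c5.png

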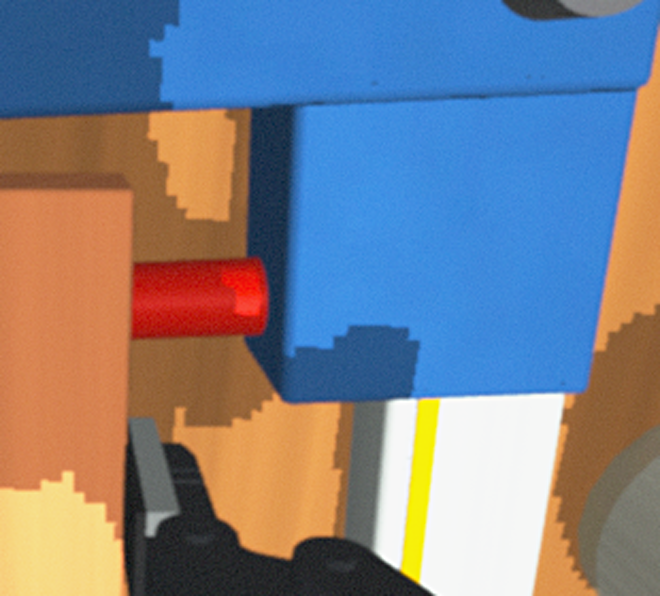

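The bar bears on the red buffer, whose tip meets the bar side at (132,300). I'll press on, feeling for the force.

>>> send_rows([
  [[0, 0.06, 0, 0, 0, 0.003], [0, 0.12, 0, 0, 0, 0.006], [0, 0.12, 0, 0, 0, 0.006]],
])

```text
clock: 12.7
eef_pos: [565.4, 53.6, 77.3]
tool_rot: [-3.135, 0.001, 1.614]
force: [-10.0, -1.3, 1.8]
width: 24.6
gripper_force: 60.3
```

```bash
python3 st.py
```

```text
12.7 [565.4  53.6  77.3] yaw 1.614 Ftool [ -0.8 -10.   -1.8] T [ 2.11 -0.25 -0.55] fork [571.1 -81.6] w 24.6 [ 0.06  0.87 -0.33  1.89  0.55  0.48 -0.61]
```

>>> send_rows([
  [[0, 0.08, 0, 0, 0, 0.001], [0, 0.16, 0, 0, 0, 0.002], [0, 0.16, 0, 0, 0, 0.002]],
])

```text
clock: 13.0
eef_pos: [565.9, 53.7, 77.2]
tool_rot: [-3.133, 0.001, 1.612]
force: [-12.1, -1.4, 5.7]
width: 24.5
gripper_force: 60.6
```

```bash
python3 st.py
```

```text
13.0 [565.9  53.7  77.2] yaw 1.612 Ftool [ -0.9 -12.2  -5.6] T [ 2.66 -0.18 -0.52] fork [571.4 -81.5] w 24.5 [ 0.06  0.87 -0.33  1.88  0.55  0.49 -0.61]
```

>>> send_rows([
  [[0, 0.08, -0.03, 0, 0, 0.001], [0, 0.16, -0.05, 0, 0, 0.002], [0, 0.16, -0.05, 0, 0, 0.002]],
])

```text
clock: 13.3
eef_pos: [566.2, 53.7, 77.3]
tool_rot: [-3.13, 0.001, 1.61]
force: [-13.8, -1.7, 4.5]
width: 24.9
gripper_force: 60.5
```

```bash
python3 st.py
```

```text
13.3 [566.2  53.7  77.3] yaw 1.61 Ftool [ -1.2 -13.9  -4.4] T [ 3.07 -0.04 -0.57] fork [571.5 -81.5] w 24.9 [ 0.06  0.87 -0.33  1.88  0.55  0.49 -0.61]
```

>>> send_rows([
  [[0, 0.08, -0.03, 0, 0, 0.001], [0, 0.16, -0.05, 0, 0, 0.001], [0, 0.22, -0.05, 0, 0, 0.001], [0, 0.22, -0.05, 0, 0, 0.001]],
])

```text
clock: 13.7
eef_pos: [566.6, 53.8, 77.3]
tool_rot: [-3.126, 0.002, 1.61]
force: [-16.8, -0.5, 5.1]
width: 24.5
gripper_force: 60.7
```

```bash
python3 st.py
```

```text
13.7 [566.6  53.8  77.3] yaw 1.61 Ftool [  0.2 -16.9  -4.8] T [ 3.7   0.   -0.58] fork [571.8 -81.4] w 24.5 [ 0.06  0.87 -0.33  1.87  0.54  0.5  -0.6 ]
```

>>> send_rows([
  [[0, 0.08, -0.02, 0, 0, 0], [0, 0.16, -0.03, 0, 0, 0], [0, 0.24, -0.03, 0, 0, 0], [0, 0.24, -0.03, 0, 0, 0]],
])

```text
clock: 14.1
eef_pos: [567.1, 53.8, 77.3]
tool_rot: [-3.123, 0.003, 1.61]
force: [-20.7, -1.0, 7.3]
width: 24.9
gripper_force: 61.0
```

```bash
python3 st.py
```

```text
14.1 [567.1  53.8  77.3] yaw 1.61 Ftool [ -0.3 -20.8  -6.9] T [ 4.44  0.05 -0.65] fork [572.4 -81.4] w 24.9 [ 0.07  0.87 -0.33  1.87  0.54  0.51 -0.6 ]
```

>>> send_rows([
  [[0, 0.07, 0, 0, 0, 0], [0, 0.07, 0, 0, 0, 0], [0, 0.07, 0, 0, 0, 0]],
])

```text
clock: 14.4
eef_pos: [567.2, 53.8, 77.3]
tool_rot: [-3.121, 0.003, 1.61]
force: [-21.9, -1.4, 7.9]
width: 24.5
gripper_force: 61.1
```

```bash
python3 st.py
```

```text
14.4 [567.2  53.8  77.3] yaw 1.61 Ftool [ -0.6 -22.1  -7.5] T [ 4.75  0.09 -0.74] fork [572.6 -81.4] w 24.5 [ 0.07  0.87 -0.33  1.87  0.54  0.51 -0.6 ]
```

>>> send_rows([
  [[0, -0.15, 0.01, 0, 0, 0], [0, -0.3, 0.02, 0, 0, 0], [0, -0.45, 0.04, 0, 0, 0], [0, -0.6, 0.06, 0, 0, -0.002], [0, -0.75, 0.07, 0, 0, -0.004], [0, -0.9, 0.08, 0, 0, -0.006], [0, -0.9, 0.08, 0, 0, -0.006]],
])

```text
clock: 15.1
eef_pos: [564.9, 53.5, 77.4]
tool_rot: [-3.136, 0.0, 1.614]
force: [-8.2, -2.4, -1.8]
width: 24.4
gripper_force: 59.8
```

```bash
python3 st.py;  python3 - <<'E'
from h import *
im,s=save('wrist','w6')
a=im['pixels'][:,:,::-1][40:300,120:420]
cv2.imwrite('pics/c6.png',cv2.resize(a,(690,598),interpolation=cv2.INTER_CUBIC))
E
```

```text
15.1 [564.9  53.5  77.4] yaw 1.614 Ftool [-2.  -8.2  1.9] T [ 1.88 -0.15 -0.47] fork [570.8 -81.7] w 24.4 [ 0.06  0.87 -0.33  1.89  0.55  0.48 -0.61]
```

View pics/c6.png

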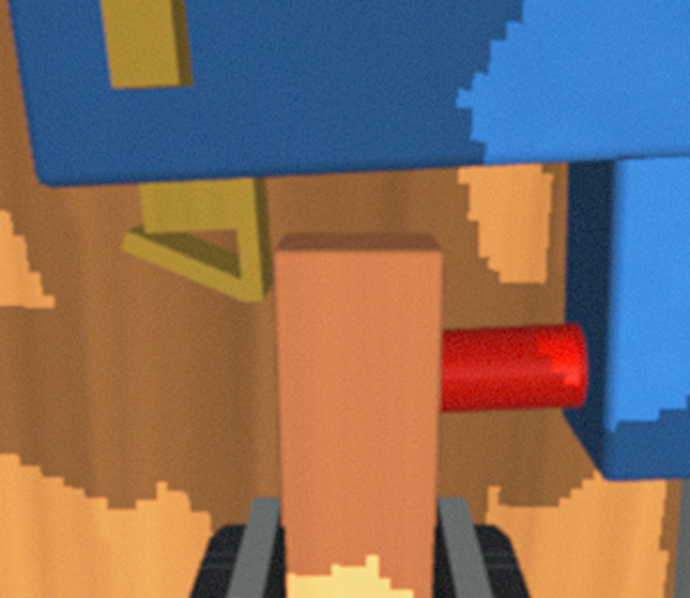

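The bar is caught: the catch nose is fully out behind its side at (265,290) and the buffer at (442,370) is on the other side. I'll ease off, lower, release and retreat.

>>> send_rows([
  [[0, -0.05, 0.03, 0, 0, -0.003], [0, -0.1, 0.05, 0, 0, -0.006], [0, -0.1, 0.05, 0, 0, -0.006]],
])

```text
clock: 15.45
eef_pos: [564.5, 53.4, 77.3]
tool_rot: [-3.137, 0.0, 1.619]
force: [-9.4, -1.1, 1.4]
width: 24.8
gripper_force: 60.2
```

>>> send_rows([
  [[0, 0, 0, 0, 0, 0], [0, 0, 0, 0, 0, 0], [0, 0, 0, 0, 0, 0], [0, 0, 0, 0, 0, 0], [0, 0, 0, 0, 0, 0]],
], grip=110)

```text
clock: 15.95
eef_pos: [567.8, 53.0, 77.8]
tool_rot: [3.14, -0.001, 1.618]
force: [-0.2, -0.9, -0.4]
width: 48.7
gripper_force: 0.0
```

```bash
python3 st.py
```

```text
15.95 [567.8  53.   77.8] yaw 1.618 Ftool [-0.9 -0.3  0.4] T [ 0.01  0.01 -0.02] fork [574.1 -82.2] w 48.7 [ 0.06  0.87 -0.32  1.88  0.55  0.48 -0.61]
```

Released with no force on the tool. Next I lift straight up.

>>> send_rows([
  [[0, -0.2, -1, 0, 0, 0], [0, -0.2, -3, 0, 0, 0], [0, -0.2, -6, 0, 0, 0], [0, -0.2, -9, 0, 0, 0], [0, -0.2, -12, 0, 0, 0], [0, -0.2, -15, 0, 0, 0], [0, -0.2, -15, 0, 0, 0], [0, -0.2, -15, 0, 0, 0]],
])

```text
clock: 16.75
eef_pos: [565.3, 52.4, 228.5]
tool_rot: [3.14, 0.0, 1.618]
force: [0.2, 0.1, -0.3]
width: 48.9
gripper_force: 0.0
```

```bash
python3 st.py;  python3 - <<'E'
from h import *
im,s=save('wrist','w7'); sc,_=save('scene','s7')
u,v=proj(sc,[565,10,20]).astype(int); print(u,v)
b=sc['pixels'][v-60:v+60,u-80:u+80,::-1]
o=np.hstack([cv2.resize(im['pixels'][:,:,::-1],(400,300)),cv2.resize(b,(400,300),interpolation=3)])
cv2.imwrite('pics/c7.png',o)
E
```

```text
16.75 [565.3  52.4 228.5] yaw 1.618 Ftool [0.1 0.2 0.3] T [-0.04  0.01  0.01] fork [571.6 -82.7] w 48.9 [ 0.17  0.65 -0.48  1.82  0.41  0.78 -0.48]
306 213
```

View pics/c7.png

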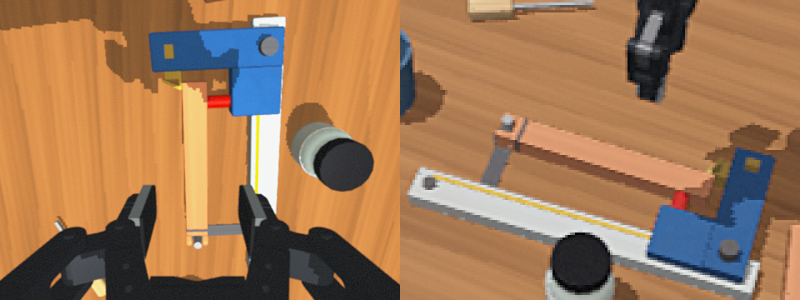

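The bar lies flat with its fork on the post (left view 197,243). Its free end is held between the catch (180,85) and the buffer (208,101), and the gripper is clear.

```bash
python3 -c "
from cell import ctrl
print(ctrl.finish_job())"
```

```text
the job is handed in; nothing more can be done
None
```

The job is handed in: the fork went onto the post about 57° off the line (not the 20–33° stated), and the bar was swung past the catch, caught, pressed to about 20 N (22 N peak at the wrist) and let go flat on the bench with nothing else touched.

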